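# Pack a gift box and find the paperweight tin by its weight

### The arm

A 7-joint arm with a two-finger parallel gripper is mounted at the origin on the work surface; the furniture and walls round the work are solid. World frame = base frame: x ahead of the robot, y to its left, z up, the work surface at z = 0. Lengths are in m, angles in rad, forces in N, time in s.
With the tool pointing down it reaches from about 0.35 to 0.9 m from the base axis. Payload 8.1 kg.
Tool frame: the origin (TCP) lies midway between the tips of the shut fingers; the grasp point (between the pads) lies 19 mm behind it; z points along the fingers, y is the direction in which the jaws open and shut (so a half turn about z gives the same grasp; the last joint's range is limited). The gripper opens to 92 mm and grips with 3 to 60 N. Pads are 19 mm wide; open, the fingers measure 130 mm over their backs; the gripper's body (75 mm by 190 mm) begins 47 mm behind the grasp point.
Start: joints at [-1.216, 0.434, 0.025, 1.573, -0.012, 1.134, -0.075], TCP at [0.276, 0.561, 0.227] pointing down, gripper open.
Joint ranges: [-2.62, 2.62], [-0.44, 2.09], [-1.27, 1.32], [0.08, 2.57], [-1.32, 4.46], [0.12, 2], [-2.74, 2.74]. Speed limits (rad/s): [2.22, 2.22, 3.01, 3.01, 3.14, 3.14, 3.14].

### API

Orientations are given as a rotation vector (axis times angle).
In Python, from cell import arm gives the robot as it stands. The module is installed in compiled form; this text tells all that it offers.
- The arm moves only by the tool jog_arm, never from a script. Its argument "increments" is a list of rows, each an object with "slide": the shift along the tool's x, y, z in mm, a list of three; "roll": the turn about the tool's z in rad; "gripper": the opening, from 0 (shut) to 1 (fully open). In form: [{"slide": [x, y, z], "roll": roll, "gripper": gripper}, ...]. A call has exactly 10 rows; each row is the pose to reach, as a shift and turn from the pose commanded when the call began, along the tool's axes at that moment; what a row does not reach only later rows make up. A row lasts 1/12 s, in which the tool goes at most 41.7 mm and 7.16 degrees, less where a joint would pass 70% of its speed; a pose out of reach is approached as far as the arm can. A call with a gripper value outside its range is refused whole. The fingers move at their own pace and stop on an object; "newtons" is the grip in N (left out, the last holds). Time passes only in rows, so rows that repeat a pose let the fingers close, or fill a call up. It gives the time, the measured TCP pose, the force and the opening at its end, in the units of the state.
- arm.observe(): the state, without advancing time (a new reading comes with each control period).
- arm.get_image(name): name is "scene" or "top" or "wrist"; returns a dict with "frame" (400x640x3 uint8, blue, green, red), "depth" (400x640 float32, m along the optical axis (not along the pixel's ray), 0 where there is no reading), "intrinsics" (3x3 intrinsics, pixels), "R" (3x3) and "t" (3): a world point X has camera coordinates R X + t; the wrist camera has in their place "hand_eye" (4x4, takes a point from camera to tool coordinates, whose origin is the TCP and whose axes are the flange's). Camera axes: x right, y down, z forward; pixel columns grow to the right and rows downward; lengths in m; the calibration is good to about 2 mm. A picture is of the moment at which its call begins: read the wrist's pose just before it.
- arm.sign_off(): hands the job in, once; it reports no verdict.
The state is a dict: "clock": time; "joints": joint angles; "dq": joint speeds; "joint_efforts": joint torques, N m; "position": TCP position; "ee_rot": TCP orientation; "force": force on the tool from outside, world axes, zero at the start; "ft_torque": the same for the moment, N m; "width": opening from 0.0 (shut) to 1.0 (fully open).
Only numpy, scipy, OpenCV 4.12 (cv2) and the standard library are available. Lean on these libraries where they do the work, as an engineer would, in place of code of your own. Each camera call takes 0.05 s, during which the arm holds its last target.

### The job

Start this gift set: put the painted stone and the honey jar into the open gift box, setting the jar down gently and upright. Then find the tin that holds the stone paperweight (one of the others has a candle in it, one only packing; they look alike and the paperweight is by far the heaviest): from left to right, lift each tin a few centimetres straight up out of its recess, feel its weight, and set the lighter two back in their own recesses. Finish while holding the heaviest tin upright in the gripper over the open box, its base about a hand's breadth above the rim, so that I can stick a tag under it; do not let go of it, and leave the tags and the ribbon where they lie.

Things in the scene. Friction and masses are not known exactly. Their poses are not given: they have to be found in the camera images.
- gift_box: white card gift box, standing fixed, 175 mm along its x, 189 mm along its y, walls 98 mm high and 2 to 3 mm thick, inner floor (a white card liner) 6 mm above the table; inside 168 x 177 mm. Its lid is already open, turned far back on the hinge along its -y edge, away from the robot (up to 0.17 m high there, behind the box). Origin: centre of its underside on the table, z up; its y points roughly to the robot and its x roughly to the robot's left
- honey_jar: small glass jar of honey with a metal lid, round, 60 mm diameter, 80 mm high, about 0.24 kg, standing on the table. Origin: centre of its underside, z up
- stone: smooth oval painted pebble lying flat on the table, 50 mm along its x, 62 mm along its y, 18 mm thick, 0.16 kg; grip it across its x, at its widest, 9 mm above its underside. Origin: centre of its underside
- tin_stand: plain wooden board, fixed, 100 mm along its x, 300 mm along its y, 22 mm high, with three round recesses in a row along its y for the tins. Origin: centre of its underside on the table; its y points roughly to the robot's left
- tin_stand_hole0 (a point): centre of the mouth of the left recess (as the robot sees it), 95 mm from the middle one; each recess is 62 mm in diameter and 12 mm deep, its floor 10 mm above the table
- tin_stand_hole1 (a point): centre of the mouth of the middle recess
- tin_stand_hole2 (a point): centre of the mouth of the right recess
- tin_left: tin on the stand: round, closed, slip lid (fixed on), bare metal with a plain white paper band, 58 mm diameter, 84 mm high, standing upright in the left recess. The three look exactly alike and differ only in what is inside: stone paperweight, candle or packing. Origin: centre of its underside, z up. Weights: paperweight tin 0.32 to 0.38 kg, candle tin 0.17 to 0.21 kg, packing tin 0.1 kg
- tin_middle: tin on the stand: round, closed, slip lid (fixed on), bare metal with a plain white paper band, 58 mm diameter, 84 mm high, standing upright in the middle recess. The three look exactly alike and differ only in what is inside: stone paperweight, candle or packing. Origin: centre of its underside, z up
- tin_right: tin on the stand: round, closed, slip lid (fixed on), bare metal with a plain white paper band, 58 mm diameter, 84 mm high, standing upright in the right recess. The three look exactly alike and differ only in what is inside: stone paperweight, candle or packing. Origin: centre of its underside, z up
- tag_bundle: bystander: bundle of brown card gift tags, 85 x 48 x 12 mm, on the table between robot and work. Origin: centre of its underside
- ribbon_spool: bystander: ribbon spool lying flat, 72 mm diameter, 28 mm high. Origin: centre of its underside

How it is judged:
By the outcome, as a careful person would: the job done as asked, in the order asked, and still so for the second after the job is handed in, while the arm keeps its last pose, push and grip.
It also fails if it takes over 72 s, if anything falls off the work surface, if the arm or the gripper's body presses on something with over 40 N, if the wrist force passes 120 N, or if a joint passes its speed limit or range.

## Working session

There is one attempt and no reset: what is moved stays moved. The work goes in short steps, Python scripts to look and compute and a tool call to move; the robot and the scene stay as the last step left them, time stands still between calls to the robot, and variables do not carry over. Pictures are saved under pics/ and viewed, and the job is handed in when it is done.

Besides the shell and the picture viewer there is one more tool, called after "Call:" as name([rows], argument=value, ...), one row to a line, values as JSON. jog_arm: Moves the arm, as the interface text tells. Its arguments: {"type":"object","properties":{"increments":{"type":"array"},"newtons":{"type":"number"}},"required":["increments"]}

```bash
mkdir -p pics; cat > h.py <<'E'
import numpy as np, cv2
from cell import arm
from scipy.spatial.transform import Rotation as Ro
def cam(n):
    s=arm.observe(); im=arm.get_image(n); K=np.array(im["intrinsics"])
    if n=="wrist":
        H=np.array(im["hand_eye"]); T=np.eye(4); T[:3,:3]=Ro.from_rotvec(s["ee_rot"]).as_matrix(); T[:3,3]=s["position"]
        C=T@H
    else:
        R=np.array(im["R"]); t=np.array(im["t"]); C=np.eye(4); C[:3,:3]=R.T; C[:3,3]=-R.T@t
    return im["frame"],im["depth"],K,C
def ray(K,C,u,v,z):
    d=C[:3,:3]@np.linalg.inv(K)@np.array([u,v,1.]); o=C[:3,3]; return o+d*(z-o[2])/d[2]
def pts(D,K,C):
    v,u=np.mgrid[:D.shape[0],:D.shape[1]]
    p=np.stack([(u-K[0,2])/K[0,0]*D,(v-K[1,2])/K[1,1]*D,D],-1)
    return p@C[:3,:3].T+C[:3,3]
def proj(K,C,X):
    c=(np.asarray(X)-C[:3,3])@C[:3,:3]; p=c@K.T; return p[...,:2]/p[...,2:]
E
python3 - <<'E'
from h import *
for n in ["scene","top","wrist"]:
    f,D,K,C=cam(n); cv2.imwrite(f"pics/{n}0.png",f); np.savez(f"{n}0.npz",f=f,D=D,K=K,C=C); print(n,C.round(3).tolist(),K[0,0])
s=arm.observe();print({k:np.round(v,3).tolist() for k,v in s.items()})
print(Ro.from_rotvec(s["ee_rot"]).as_matrix().round(3))
E
```

```text
scene [[0.84, -0.398, 0.368, 0.08], [-0.542, -0.591, 0.597, -0.624], [-0.02, -0.701, -0.713, 0.792], [0.0, 0.0, 0.0, 1.0]] 387.899349102577
top [[-0.051, -0.977, 0.205, 0.285], [-0.999, 0.049, -0.015, -0.007], [0.005, -0.205, -0.979, 0.968], [0.0, 0.0, 0.0, 1.0]] 372.32887523869164
wrist [[0.441, 0.862, 0.25, 0.209], [0.897, -0.424, -0.124, 0.594], [-0.001, 0.279, -0.96, 0.384], [0.0, 0.0, 0.0, 1.0]] 312.54478454517056
{'clock': 0.15, 'joints': [-1.216, 0.435, 0.025, 1.574, -0.012, 1.134, -0.075], 'dq': [0.002, -0.001, 0.0, -0.004, -0.001, -0.0, -0.001], 'joint_efforts': [0.002, -66.826, 0.986, -31.47, -0.061, 0.039, 0.0], 'position': [0.276, 0.56, 0.226], 'ee_rot': [-0.713, -3.059, 0.002], 'force': [-0.173, -0.254, -0.589], 'ft_torque': [-0.02, -0.015, 0.002], 'width': 1.0}
[[-0.897  0.442 -0.   ]
 [ 0.442  0.897 -0.001]
 [-0.    -0.001 -1.   ]]
```

View pics/top0.png

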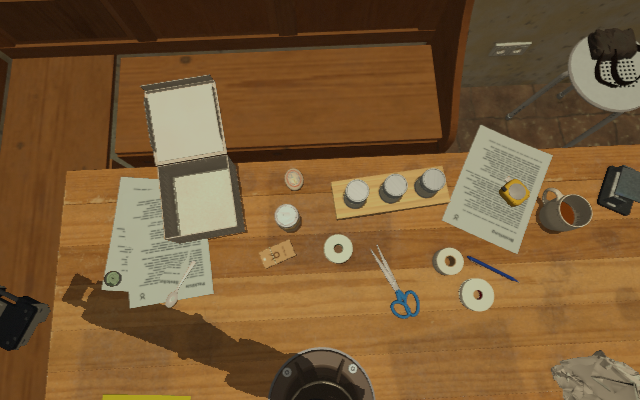

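View pics/scene0.png

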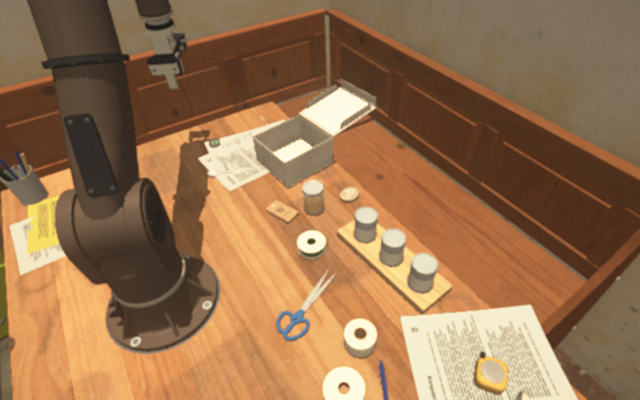

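The top view shows the box at about (202,200), stone (293,179), jar (287,216), tins (357,190), (395,186) and (432,181), tags (278,253), spool (338,248), and scissors (395,290).

```bash
python3 - <<'E'
from h import *
z=np.load("top0.npz");f,D,K,C=z["f"],z["D"],z["K"],z["C"];P=pts(D,K,C)
for n,(u,v) in dict(table=(320,220),stone=(293,179),jar=(287,216),t0=(357,185),t1=(395,180),t2=(432,175),spool=(330,240),tag=(278,253)).items():
    print(n,P[v,u].round(3))
def rep(n,box,zlo,zhi):
    u0,v0,u1,v1=box;m=np.zeros(D.shape,np.uint8);q=P[v0:v1,u0:u1,2]
    m[v0:v1,u0:u1]=((q>zlo)&(q<zhi)&(D[v0:v1,u0:u1]>0))
    X=P[m>0];c,(w,h),a=cv2.minAreaRect((X[:,:2]*1000).astype(np.float32))
    (cc,r)=cv2.minEnclosingCircle((X[:,:2]*1000).astype(np.float32))
    print(n,len(X),"rect",np.round(c,1),round(w,1),round(h,1),round(a,1),"circ",np.round(cc,1),round(r,1),"zmed",np.median(X[:,2]).round(4))
rep("stone",(278,165,308,194),.006,.03)
rep("jar",(270,198,305,235),.07,.1)
rep("t0",(340,172,375,210),.086,.11)
rep("t1",(378,168,413,208),.086,.11)
rep("t2",(415,162,450,200),.086,.11)
rep("stand",(325,160,455,225),.016,.03)
rep("boxrim",(150,145,255,250),.09,.105)
rep("boxfloor",(150,145,255,250),.003,.012)
rep("spool",(320,230,358,268),.02,.04)
rep("tag",(255,238,300,270),.006,.03)
b=f[140:260,140:470];b=cv2.resize(b,None,fx=2.4,fy=2.4,interpolation=cv2.INTER_CUBIC);cv2.imwrite("pics/topz.png",b)
E
```

```text
table [ 0.444 -0.019 -0.002]
stone [0.554 0.047 0.017]
jar [0.444 0.061 0.08 ]
t0 [ 0.51  -0.112  0.092]
t1 [ 0.518 -0.206  0.093]
t2 [ 0.527 -0.299  0.089]
spool [ 0.387 -0.042  0.028]
tag [0.362 0.093 0.01 ]
stone 330 rect [556.1  45.6] 57.4 51.1 39.8 circ [556.9  44.9] 30.9 zmed 0.0151
jar 466 rect [446.4  62.2] 56.0 56.6 88.5 circ [446.5  62.9] 29.5 zmed 0.0793
t0 437 rect [ 497.3 -111.3] 53.5 58.0 85.6 circ [ 497.3 -111.3] 29.4 zmed 0.0921
t1 433 rect [ 505.9 -206.1] 56.6 55.9 87.0 circ [ 506.6 -206.1] 29.0 zmed 0.092
t2 435 rect [ 515.9 -300.2] 56.3 56.3 13.8 circ [ 515.5 -300. ] 28.9 zmed 0.0918
stand 2473 rect [ 506.7 -206.3] 101.2 300.5 5.7 circ [ 506.3 -206.5] 157.0 zmed 0.0213
boxrim 884 rect [519.8 277.9] 218.4 175.2 7.3 circ [513.9 276.7] 133.5 zmed 0.0987
boxfloor 3587 rect [493.7 293.3] 275.3 230.3 89.2 circ [487.5 287.8] 165.7 zmed 0.0057
spool 573 rect [365.4 -60.8] 70.7 70.2 23.2 circ [365.3 -60.8] 35.9 zmed 0.0279
tag 581 rect [361.5  95.6] 46.0 85.2 21.2 circ [360.8  95.7] 46.7 zmed 0.0097
```

View pics/topz.png

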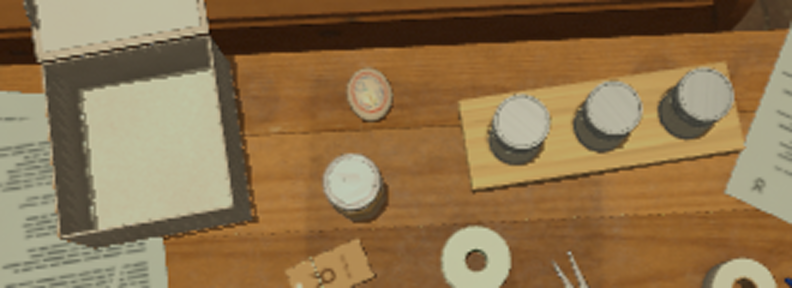

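View pics/wrist0.png

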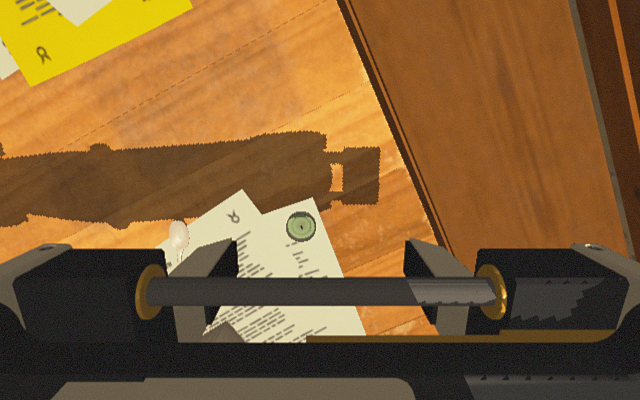

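```bash
python3 - <<'E'
from h import *
z=np.load("top0.npz");f,D,K,C=z["f"],z["D"],z["K"],z["C"];P=pts(D,K,C)
# stone by depth & by colour difference
hsv=cv2.cvtColor(f,cv2.COLOR_BGR2HSV)
sub=np.zeros(D.shape,np.uint8);sub[163:196,276:312]=1
m=((P[...,2]>.0035)&(sub>0)).astype(np.uint8)
c=max(cv2.findContours(m,0,cv2.CHAIN_APPROX_NONE)[0],key=cv2.contourArea)[:,0]
W=np.array([ray(K,C,u,v,.009)[:2]*1000 for u,v in c],np.float32)
print("stone depth ell",cv2.fitEllipse(W))
print(hsv[179,293],hsv[165,276],hsv[190,308])
m2=((hsv[...,1]<120)&(sub>0)).astype(np.uint8)
c=max(cv2.findContours(m2,0,cv2.CHAIN_APPROX_NONE)[0],key=cv2.contourArea)[:,0]
W=np.array([ray(K,C,u,v,.009)[:2]*1000 for u,v in c],np.float32)
print("stone col ell",cv2.fitEllipse(W))
X=P[m>0][:,:2]*1000;w,V=np.linalg.eigh(np.cov(X.T));print("pca",X.mean(0),2*np.sqrt(w)*2,V)
# box: front/side rim points
r=(P[...,2]>.092)&(P[...,2]<.104);s=np.zeros(D.shape,bool);s[150:245,150:250]=1
v,u=np.nonzero(r&s); img=f.copy(); img[v,u]=(0,0,255)
cv2.imwrite("pics/rim.png",cv2.resize(img[130:260,130:270],None,fx=4,fy=4,interpolation=0))
E
```

```text
stone depth ell ((556.4615478515625, 45.136024475097656), (47.52228546142578, 60.49824523925781), 101.0021743774414)
[ 22  89 192] [ 16 176 152] [ 15 179 141]
stone col ell ((556.6771240234375, 45.895851135253906), (46.72224426269531, 59.684513092041016), 99.89759826660156)
pca [552.22826416  44.30224273] [ 50.18546583 120.33080024] [[ 0.18444741 -0.98284238]
 [-0.98284238 -0.18444741]]
```

View pics/rim.png

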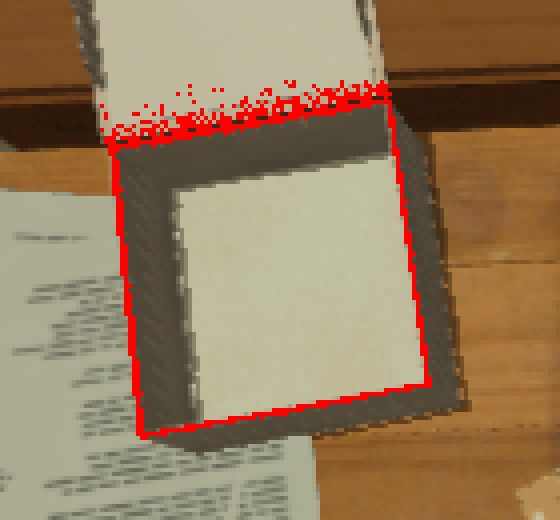

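```bash
cat >> h.py <<'E'
def go(*targets):
    """world targets (x,y,z mm, y-heading deg) -> slide/roll from the present pose"""
    s=arm.observe(); R=Ro.from_rotvec(s["ee_rot"]).as_matrix(); p=s["position"]*np.ones(3)*1000
    hd=np.degrees(np.arctan2(R[1,1],R[0,1])); print("at",p.round(1),"head",hd.round(1),"w",np.round(s["width"],3),"F",np.round(s["force"],2),"t",round(s["clock"],2))
    for x,y,z,h in targets:
        print((R.T@(np.array([x,y,z])-p)).round(0).tolist(),"roll",round(float(np.radians((hd-h+180)%360-180)),3))
E
python3 - <<'E'
from h import *
z=np.load("top0.npz");f,D,K,C=z["f"],z["D"],z["K"],z["C"];P=pts(D,K,C)
q=np.array([ray(K,C,u,v,.098)[:2]*1000 for u,v in [(158.4,166.4),(226.8,153.2),(237,225.8),(165.9,239)]])
print(q.round(1),q.mean(0),[np.linalg.norm(q[i]-q[(i+1)%4]).round(1) for i in range(4)])
e=q[0]-q[1];print(np.degrees(np.arctan2(e[1],e[0])));e=q[0]-q[3];print(np.degrees(np.arctan2(e[1],e[0])))
lid=P[70:165,140:230];lid=lid[lid[...,2]>.105];print("lid",lid.min(0),lid.max(0))
for x0 in np.arange(.6,.8,.02):
    l=lid[(lid[:,0]>x0)&(lid[:,0]<x0+.02)]
    if len(l):print(round(x0,2),l[:,2].max().round(3),l[:,2].min().round(3))
go((556,45,150,101),(556,45,60,101))
E
```

```text
[[579.3 368.1]
 [604.9 202. ]
 [423.6 178. ]
 [400.8 344. ]] [502.16871903 273.03850249] [np.float64(168.0), np.float64(182.9), np.float64(167.5), np.float64(180.1)]
98.76597082341921
7.707446468762773
lid [ 0.28547999 -0.00715535  0.10500266] [0.78575027 0.39700182 0.96840546]
0.6 0.135 0.105
0.62 0.14 0.105
0.64 0.14 0.105
0.66 0.144 0.109
0.68 0.146 0.11
0.7 0.151 0.114
0.72 0.15 0.117
0.74 0.161 0.119
0.76 0.164 0.123
0.78 0.161 0.126
at [276.1 560.3 226.1] head 63.8 w 1.0 F [-0.17 -0.25 -0.59] t 0.15
[-479.0, -338.0, 77.0] roll -0.65
[-479.0, -338.0, 167.0] roll -0.65
```

Call:
jog_arm([
  {"slide": [-33, -23, 0], "roll": -0.05, "gripper": 1},
  {"slide": [-66, -46, 0], "roll": -0.1, "gripper": 1},
  {"slide": [-99, -69, 0], "roll": -0.15, "gripper": 1},
  {"slide": [-132, -93, 0], "roll": -0.2, "gripper": 1},
  {"slide": [-165, -116, 0], "roll": -0.25, "gripper": 1},
  {"slide": [-198, -140, 10], "roll": -0.3, "gripper": 1},
  {"slide": [-231, -163, 10], "roll": -0.35, "gripper": 1},
  {"slide": [-264, -186, 15], "roll": -0.4, "gripper": 1},
  {"slide": [-297, -209, 20], "roll": -0.45, "gripper": 1},
  {"slide": [-330, -233, 20], "roll": -0.5, "gripper": 1},
])

```text
clock: 0.98
position: [0.4693, 0.2038, 0.2059]
ee_rot: [0.071, -3.14, 0.001]
force: [0.3, 0.5, 0.0]
width: 1.001
```

```bash
python3 -c "
from h import *
go((556,45,110,101),(556,45,30,101))"
```

```text
at [469.3 203.8 205.9] head 92.6 w 1.001 F [0.27 0.45 0.03] t 0.98
[-80.0, -162.0, 96.0] roll -0.147
[-80.0, -162.0, 176.0] roll -0.147
```

Call:
jog_arm([
  {"slide": [-14, -28, 10], "roll": -0.03, "gripper": 1},
  {"slide": [-30, -60, 20], "roll": -0.06, "gripper": 1},
  {"slide": [-46, -92, 35], "roll": -0.1, "gripper": 1},
  {"slide": [-60, -122, 50], "roll": -0.13, "gripper": 1},
  {"slide": [-72, -146, 65], "roll": -0.147, "gripper": 1},
  {"slide": [-80, -162, 80], "roll": -0.147, "gripper": 1},
  {"slide": [-80, -162, 96], "roll": -0.147, "gripper": 1},
  {"slide": [-80, -162, 96], "roll": -0.147, "gripper": 1},
  {"slide": [-80, -162, 96], "roll": -0.147, "gripper": 1},
  {"slide": [-80, -162, 96], "roll": -0.147, "gripper": 1},
])

```text
clock: 1.82
position: [0.5561, 0.0483, 0.1114]
ee_rot: [-0.298, 3.127, 0.001]
force: [0.1, 0.5, 1.1]
width: 0.999
```

```bash
python3 - <<'E'
from h import *
f,D,K,C=cam("wrist"); 
for X in [(.556,.045,.018),(.446,.0625,.08)]:
    u,v=proj(K,C,np.array(X));print(u,v);cv2.drawMarker(f,(int(u),int(v)),(255,0,0),0,12,1)
cv2.imwrite("pics/w1.png",f)
P=pts(D,K,C);m=((P[...,2]>.005)&(P[...,2]<.03)&(abs(P[...,0]-.556)<.05)&(abs(P[...,1]-.045)<.045)).astype(np.uint8)
cs=cv2.findContours(m,0,cv2.CHAIN_APPROX_NONE)[0]
c=max(cs,key=cv2.contourArea)[:,0]
W=np.array([ray(K,C,u,v,.009)[:2]*1000 for u,v in c],np.float32);print(cv2.fitEllipse(W))
go((556,45,3,101))
E
```

```text
316.7979103986412 206.2134955471282
383.72404123991066 56.67052961560339
((557.4111328125, 45.416690826416016), (48.744659423828125, 61.250160217285156), 100.6143798828125)
at [556.3  48.4 111.7] head 100.9 w 1.002 F [-0.85 -0.68  0.84] t 1.87
[1.0, -3.0, 109.0] roll -0.001
```

View pics/w1.png

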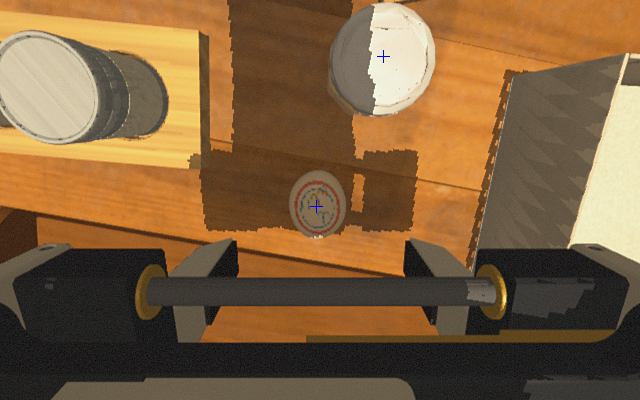

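The wrist view shows the stone at (317,206) and the jar at (383,57), matching the top-camera fixes. I'll descend and grip.

Call:
jog_arm([
  {"slide": [0, -2, 20], "roll": 0, "gripper": 1},
  {"slide": [0, -3, 50], "roll": 0, "gripper": 1},
  {"slide": [0, -3, 80], "roll": 0, "gripper": 1},
  {"slide": [0, -3, 100], "roll": 0, "gripper": 1},
  {"slide": [0, -3, 107], "roll": 0, "gripper": 1},
  {"slide": [0, -3, 107], "roll": 0, "gripper": 0.7},
  {"slide": [0, -3, 107], "roll": 0, "gripper": 0.3},
  {"slide": [0, -3, 107], "roll": 0, "gripper": 0.3},
  {"slide": [0, -3, 107], "roll": 0, "gripper": 0.3},
  {"slide": [0, -3, 107], "roll": 0, "gripper": 0.3},
], newtons=25)

```text
clock: 2.7
position: [0.5575, 0.0445, 0.005]
ee_rot: [-0.297, 3.125, 0.0]
force: [0.2, 0.1, -0.4]
width: 0.689
```

```bash
python3 -c "
from h import *
go((540,278,200,98))"
```

```text
at [557.5  44.5   5. ] head 100.8 w 0.689 F [ 0.18  0.13 -0.37] t 2.7
[-27.0, 233.0, -195.0] roll 0.05
```

Call:
jog_arm([
  {"slide": [0, 0, 1], "roll": 0, "gripper": 0.3},
  {"slide": [0, 0, 1], "roll": 0, "gripper": 0.3},
  {"slide": [0, 0, 1], "roll": 0, "gripper": 0.3},
  {"slide": [0, 0, 1], "roll": 0, "gripper": 0.3},
  {"slide": [0, 0, 1], "roll": 0, "gripper": 0.3},
  {"slide": [0, 0, -5], "roll": 0, "gripper": 0.3},
  {"slide": [0, 0, -25], "roll": 0, "gripper": 0.3},
  {"slide": [0, 0, -55], "roll": 0, "gripper": 0.3},
  {"slide": [0, 0, -85], "roll": 0, "gripper": 0.3},
  {"slide": [0, 0, -110], "roll": 0, "gripper": 0.3},
])

```text
clock: 3.53
position: [0.5565, 0.0441, 0.1155]
ee_rot: [-0.296, 3.128, -0.0]
force: [0.5, 0.8, -1.9]
width: 0.51
```

```bash
python3 -c "
from h import *
go((540,278,180,98),(540,278,42,98))
f,D,K,C=cam('wrist');cv2.imwrite('pics/w2.png',f)"
```

```text
at [556.5  44.1 115.5] head 100.8 w 0.51 F [ 0.5   0.83 -1.92] t 3.53
[-28.0, 233.0, -64.0] roll 0.049
[-28.0, 233.0, 74.0] roll 0.049
```

View pics/w2.png

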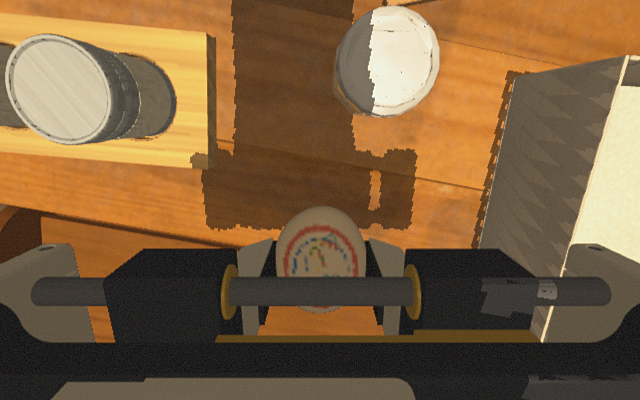

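The stone is gripped at (320,260), with about 1.6 N of extra load. Next I'll carry it to the far half of the box.

Call:
jog_arm([
  {"slide": [0, 0, -20], "roll": 0, "gripper": 0.3},
  {"slide": [-4, 20, -40], "roll": 0, "gripper": 0.3},
  {"slide": [-8, 50, -50], "roll": 0.01, "gripper": 0.3},
  {"slide": [-12, 85, -55], "roll": 0.02, "gripper": 0.3},
  {"slide": [-16, 120, -55], "roll": 0.03, "gripper": 0.3},
  {"slide": [-20, 155, -55], "roll": 0.04, "gripper": 0.3},
  {"slide": [-24, 190, -55], "roll": 0.05, "gripper": 0.3},
  {"slide": [-28, 218, -50], "roll": 0.05, "gripper": 0.3},
  {"slide": [-28, 233, -30], "roll": 0.05, "gripper": 0.3},
  {"slide": [-28, 233, -10], "roll": 0.05, "gripper": 0.3},
])

```text
clock: 4.42
position: [0.539, 0.2843, 0.1237]
ee_rot: [-0.228, 3.132, 0.006]
force: [-1.0, -0.4, -1.8]
width: 0.517
```

```bash
python3 -c "
from h import *
go((540,278,40,98))"
```

```text
at [539.  284.3 123.7] head 98.3 w 0.517 F [-1.04 -0.35 -1.8 ] t 4.42
[0.0, -7.0, 84.0] roll 0.006
```

Call:
jog_arm([
  {"slide": [0, -2, 10], "roll": 0, "gripper": 0.3},
  {"slide": [0, -2, 30], "roll": 0, "gripper": 0.3},
  {"slide": [0, -2, 55], "roll": 0, "gripper": 0.3},
  {"slide": [0, -2, 75], "roll": 0, "gripper": 0.3},
  {"slide": [0, -2, 83], "roll": 0, "gripper": 0.3},
  {"slide": [0, -2, 83], "roll": 0, "gripper": 0.3},
  {"slide": [0, -2, 83], "roll": 0, "gripper": 0.3},
  {"slide": [0, -2, 83], "roll": 0, "gripper": 0.75},
  {"slide": [0, -2, 83], "roll": 0, "gripper": 0.75},
  {"slide": [0, -2, 83], "roll": 0, "gripper": 0.75},
])

```text
clock: 5.25
position: [0.5415, 0.2769, 0.0421]
ee_rot: [-0.218, 3.132, 0.002]
force: [1.0, -0.3, 0.4]
width: 0.687
```

```bash
python3 -c "
from h import *
go((540,278,180,98),(446.5,62.5,150,98),(446.5,62.5,36,98))"
```

```text
at [541.5 276.9  42.1] head 98.0 w 0.687 F [ 0.98 -0.29  0.38] t 5.25
[1.0, 1.0, -138.0] roll -0.001
[124.0, -199.0, -108.0] roll -0.001
[124.0, -199.0, 6.0] roll -0.001
```

Call:
jog_arm([
  {"slide": [0, 0, -5], "roll": 0, "gripper": 0.75},
  {"slide": [0, 0, -30], "roll": 0, "gripper": 0.75},
  {"slide": [0, 0, -65], "roll": 0, "gripper": 0.75},
  {"slide": [3, -3, -100], "roll": 0, "gripper": 0.75},
  {"slide": [18, -30, -120], "roll": 0, "gripper": 0.8},
  {"slide": [36, -60, -125], "roll": 0, "gripper": 0.9},
  {"slide": [54, -90, -125], "roll": 0, "gripper": 1},
  {"slide": [72, -120, -125], "roll": 0, "gripper": 1},
  {"slide": [90, -150, -125], "roll": 0, "gripper": 1},
  {"slide": [108, -178, -120], "roll": 0, "gripper": 1},
])

```text
clock: 6.08
position: [0.4582, 0.0837, 0.1623]
ee_rot: [-0.217, 3.131, 0.001]
force: [1.3, -0.7, -0.3]
width: 0.998
```

```bash
python3 -c "
from h import *
go((446.5,62.5,36,98))
f,D,K,C=cam('top');cv2.imwrite('pics/t2.png',cv2.resize(f[140:260,130:330],None,fx=3,fy=3))"
```

```text
at [458.2  83.7 162.3] head 97.9 w 0.998 F [ 1.3  -0.65 -0.29] t 6.08
[15.0, -19.0, 126.0] roll -0.001
```

View pics/t2.png

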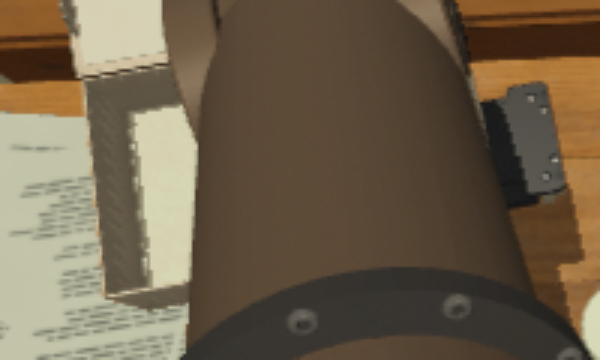

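The arm covers the box in this view (only its left side at (130,190) shows), so I'll check the stone later from the scene camera. On to the jar.

Call:
jog_arm([
  {"slide": [8, -10, 15], "roll": 0, "gripper": 1},
  {"slide": [15, -19, 35], "roll": 0, "gripper": 1},
  {"slide": [15, -19, 50], "roll": 0, "gripper": 1},
  {"slide": [15, -19, 75], "roll": 0, "gripper": 1},
  {"slide": [15, -19, 100], "roll": 0, "gripper": 1},
  {"slide": [15, -19, 120], "roll": 0, "gripper": 1},
  {"slide": [15, -19, 126], "roll": 0, "gripper": 1},
  {"slide": [15, -19, 126], "roll": 0, "gripper": 0.4},
  {"slide": [15, -19, 126], "roll": 0, "gripper": 0.4},
  {"slide": [15, -19, 126], "roll": 0, "gripper": 0.4},
], newtons=25)

```text
clock: 6.97
position: [0.447, 0.0646, 0.036]
ee_rot: [-0.218, 3.132, 0.001]
force: [-0.1, -0.4, 0.2]
width: 0.833
```

```bash
python3 -c "
from h import *
go((446.5,62.5,36,98))"
```

```text
at [447.   64.6  36. ] head 98.0 w 0.833 F [-0.1  -0.4   0.16] t 6.97
[1.0, -2.0, -0.0] roll -0.001
```

Call:
jog_arm([
  {"slide": [0, -1, 0], "roll": 0, "gripper": 0.4},
  {"slide": [0, -1, 0], "roll": 0, "gripper": 0.4},
  {"slide": [0, -1, 0], "roll": 0, "gripper": 0.4},
  {"slide": [0, -1, 0], "roll": 0, "gripper": 0.4},
  {"slide": [0, -1, 0], "roll": 0, "gripper": 0.4},
  {"slide": [0, -1, -5], "roll": 0, "gripper": 0.4},
  {"slide": [0, -1, -20], "roll": 0, "gripper": 0.4},
  {"slide": [0, -1, -45], "roll": 0, "gripper": 0.4},
  {"slide": [0, -1, -75], "roll": 0, "gripper": 0.4},
  {"slide": [0, -1, -105], "roll": 0, "gripper": 0.4},
])

```text
clock: 7.8
position: [0.4453, 0.0631, 0.1408]
ee_rot: [0.218, -3.132, 0.001]
force: [0.6, 0.7, -3.4]
width: 0.642
```

```bash
python3 -c "
from h import *
go((457,267,180,98),(457,267,42,98))
f,D,K,C=cam('scene');cv2.imwrite('pics/s2.png',cv2.resize(f[80:320,200:460],None,fx=2.2,fy=2.2))
f,D,K,C=cam('wrist');cv2.imwrite('pics/w3.png',f)"
```

```text
at [445.3  63.1 140.8] head 98.0 w 0.642 F [ 0.62  0.71 -3.37] t 7.8
[-40.0, 200.0, -39.0] roll -0.001
[-40.0, 200.0, 99.0] roll -0.001
```

View pics/s2.png

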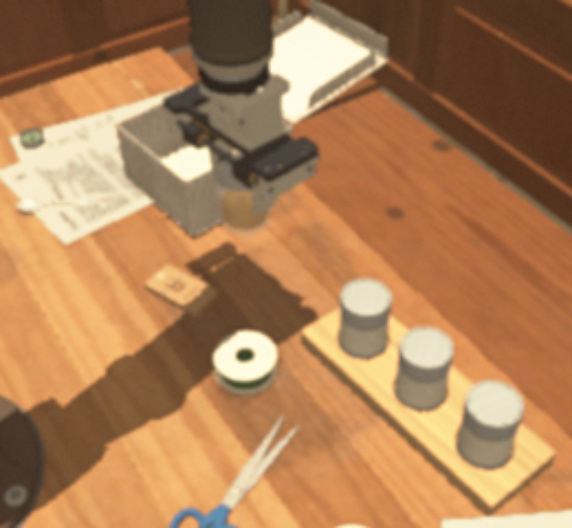

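View pics/w3.png

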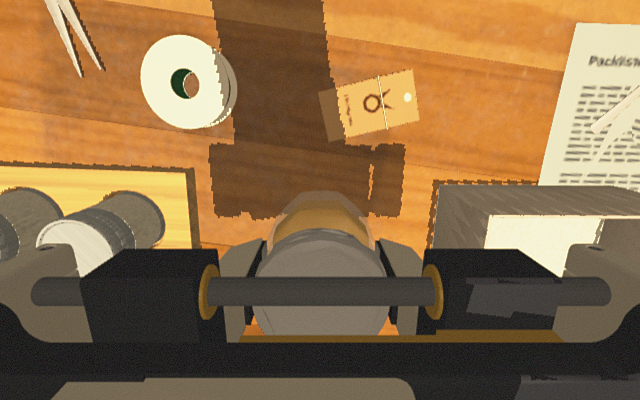

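The jar is held upright (wrist view, centre about (325,270)). Before using the box I'll swing aside so the top camera can see where the stone landed.

Call:
jog_arm([
  {"slide": [0, -5, -15], "roll": 0, "gripper": 0.4},
  {"slide": [0, -25, -30], "roll": 0, "gripper": 0.4},
  {"slide": [0, -55, -45], "roll": 0, "gripper": 0.4},
  {"slide": [0, -85, -50], "roll": 0, "gripper": 0.4},
  {"slide": [0, -110, -50], "roll": 0, "gripper": 0.4},
  {"slide": [0, -125, -50], "roll": 0, "gripper": 0.4},
  {"slide": [0, -130, -50], "roll": 0, "gripper": 0.4},
  {"slide": [0, -130, -50], "roll": 0, "gripper": 0.4},
  {"slide": [0, -130, -50], "roll": 0, "gripper": 0.4},
  {"slide": [0, -130, -50], "roll": 0, "gripper": 0.4},
])

```text
clock: 8.73
position: [0.4639, -0.064, 0.1893]
ee_rot: [0.221, -3.133, -0.001]
force: [1.0, 0.3, -2.0]
width: 0.645
```

```bash
python3 -c "
from h import *
go((457,267,190,98))
f,D,K,C=cam('top');cv2.imwrite('pics/t3.png',cv2.resize(f[140:260,130:330],None,fx=3,fy=3))
P=pts(D,K,C);m=((P[...,2]>.012)&(P[...,2]<.03)&(abs(P[...,0]-.503)<.075)&(abs(P[...,1]-.273)<.07))
X=P[m];print(len(X),X.mean(0),X.min(0),X.max(0))"
```

```text
at [463.9 -64.  189.3] head 98.1 w 0.645 F [ 1.    0.34 -2.05] t 8.73
[-40.0, 329.0, -0.0] roll 0.001
340 [0.54140271 0.27468596 0.02066241] [0.51372582 0.25097921 0.01237464] [0.57168079 0.30068594 0.02675698]
```

View pics/t3.png

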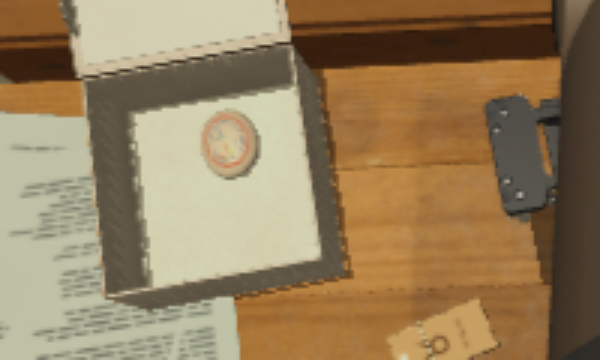

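The stone lies flat in the box at (230,144) in the crop, i.e. (541,275) mm, which leaves the near half free for the jar.

Call:
jog_arm([
  {"slide": [-3, 20, 0], "roll": 0, "gripper": 0.4},
  {"slide": [-8, 55, 0], "roll": 0, "gripper": 0.4},
  {"slide": [-12, 93, 0], "roll": 0, "gripper": 0.4},
  {"slide": [-16, 131, 0], "roll": 0, "gripper": 0.4},
  {"slide": [-21, 169, 0], "roll": 0, "gripper": 0.4},
  {"slide": [-25, 207, 0], "roll": 0, "gripper": 0.4},
  {"slide": [-30, 245, 0], "roll": 0, "gripper": 0.4},
  {"slide": [-34, 283, 0], "roll": 0, "gripper": 0.4},
  {"slide": [-38, 312, 0], "roll": 0, "gripper": 0.4},
  {"slide": [-40, 329, 0], "roll": 0, "gripper": 0.4},
])

```text
clock: 9.62
position: [0.4564, 0.2716, 0.1896]
ee_rot: [0.228, -3.133, -0.003]
force: [0.3, 0.4, -2.0]
width: 0.642
```

Call:
jog_arm([
  {"slide": [0, 0, 0], "roll": 0, "gripper": 0.4},
  {"slide": [0, 0, 10], "roll": 0, "gripper": 0.4},
  {"slide": [0, 0, 30], "roll": 0, "gripper": 0.4},
  {"slide": [0, 0, 55], "roll": 0, "gripper": 0.4},
  {"slide": [0, 0, 80], "roll": 0, "gripper": 0.4},
  {"slide": [0, 0, 100], "roll": 0, "gripper": 0.4},
  {"slide": [0, 0, 115], "roll": 0, "gripper": 0.4},
  {"slide": [0, 0, 125], "roll": 0, "gripper": 0.4},
  {"slide": [0, 0, 130], "roll": 0, "gripper": 0.4},
  {"slide": [0, 0, 132], "roll": 0, "gripper": 0.4},
])

```text
clock: 10.45
position: [0.4579, 0.2652, 0.057]
ee_rot: [0.217, -3.133, 0.001]
force: [-0.5, -0.8, -1.7]
width: 0.642
```

```bash
python3 -c "
from h import *
go((457,267,42,98))"
```

```text
at [457.9 265.2  57. ] head 97.9 w 0.642 F [-0.53 -0.81 -1.66] t 10.45
[1.0, 2.0, 15.0] roll -0.001
```

Call:
jog_arm([
  {"slide": [0, 0, 3], "roll": 0, "gripper": 0.4},
  {"slide": [0, 0, 6], "roll": 0, "gripper": 0.4},
  {"slide": [0, 0, 8], "roll": 0, "gripper": 0.4},
  {"slide": [0, 0, 10], "roll": 0, "gripper": 0.4},
  {"slide": [0, 0, 11], "roll": 0, "gripper": 0.4},
  {"slide": [0, 0, 12], "roll": 0, "gripper": 0.4},
  {"slide": [0, 0, 13], "roll": 0, "gripper": 0.4},
  {"slide": [0, 0, 13.5], "roll": 0, "gripper": 0.4},
  {"slide": [0, 0, 14], "roll": 0, "gripper": 0.4},
  {"slide": [0, 0, 14], "roll": 0, "gripper": 0.4},
])

```text
clock: 11.28
position: [0.4582, 0.2659, 0.0437]
ee_rot: [0.218, -3.134, -0.0]
force: [-0.2, -0.0, -2.3]
width: 0.644
```

```bash
python3 -c "
from h import *
go((457,267,42,98))"
```

```text
at [458.2 265.9  43.7] head 98.0 w 0.644 F [-0.16 -0.02 -2.26] t 11.28
[1.0, 1.0, 2.0] roll -0.001
```

Call:
jog_arm([
  {"slide": [0, 0, 0.5], "roll": 0, "gripper": 0.4},
  {"slide": [0, 0, 1], "roll": 0, "gripper": 0.4},
  {"slide": [0, 0, 1.5], "roll": 0, "gripper": 0.4},
  {"slide": [0, 0, 2], "roll": 0, "gripper": 0.4},
  {"slide": [0, 0, 2], "roll": 0, "gripper": 0.4},
  {"slide": [0, 0, 2], "roll": 0, "gripper": 0.4},
  {"slide": [0, 0, 2], "roll": 0, "gripper": 0.4},
  {"slide": [0, 0, 2], "roll": 0, "gripper": 0.4},
  {"slide": [0, 0, 2], "roll": 0, "gripper": 0.4},
  {"slide": [0, 0, 2], "roll": 0, "gripper": 0.4},
])

```text
clock: 12.12
position: [0.4582, 0.266, 0.0418]
ee_rot: [-0.218, 3.134, 0.0]
force: [0.1, -0.6, -2.1]
width: 0.641
```

Not touching yet. I'll go lower in half-millimetre steps.

Call:
jog_arm([
  {"slide": [0, 0, 0.3], "roll": 0, "gripper": 0.4},
  {"slide": [0, 0, 0.6], "roll": 0, "gripper": 0.4},
  {"slide": [0, 0, 0.9], "roll": 0, "gripper": 0.4},
  {"slide": [0, 0, 1.2], "roll": 0, "gripper": 0.4},
  {"slide": [0, 0, 1.5], "roll": 0, "gripper": 0.4},
  {"slide": [0, 0, 1.5], "roll": 0, "gripper": 0.4},
  {"slide": [0, 0, 1.5], "roll": 0, "gripper": 0.4},
  {"slide": [0, 0, 1.5], "roll": 0, "gripper": 0.4},
  {"slide": [0, 0, 1.5], "roll": 0, "gripper": 0.4},
  {"slide": [0, 0, 1.5], "roll": 0, "gripper": 0.4},
])

```text
clock: 12.95
position: [0.4583, 0.266, 0.0415]
ee_rot: [-0.218, 3.134, 0.001]
force: [-6.2, -3.6, 16.9]
width: 0.639
```

The jar is on the floor (17 N up). I'll ease back up 1 mm, then release.

Call:
jog_arm([
  {"slide": [0, 0, -0.6], "roll": 0, "gripper": 0.4},
  {"slide": [0, 0, -1.2], "roll": 0, "gripper": 0.4},
  {"slide": [0, 0, -1.2], "roll": 0, "gripper": 0.4},
  {"slide": [0, 0, -1.2], "roll": 0, "gripper": 0.8},
  {"slide": [0, 0, -1.2], "roll": 0, "gripper": 0.8},
  {"slide": [0, 0, -1.2], "roll": 0, "gripper": 0.8},
  {"slide": [0, 0, -1.2], "roll": 0, "gripper": 0.8},
  {"slide": [0, 0, -4], "roll": 0, "gripper": 0.8},
  {"slide": [0, 0, -15], "roll": 0, "gripper": 0.8},
  {"slide": [0, 0, -40], "roll": 0, "gripper": 0.8},
])

```text
clock: 13.78
position: [0.4567, 0.2649, 0.079]
ee_rot: [0.218, -3.13, 0.004]
force: [-0.2, 0.2, -0.2]
width: 0.8
```

```bash
python3 -c "
from h import *
go((457,267,180,98),(497,-111,150,5.5))"
```

```text
at [456.7 264.9  79. ] head 98.0 w 0.8 F [-0.19  0.18 -0.19] t 13.78
[-0.0, 2.0, -101.0] roll -0.0
[13.0, -378.0, -70.0] roll 1.614
```

Call:
jog_arm([
  {"slide": [0, 0, -25], "roll": 0, "gripper": 0.8},
  {"slide": [0, 0, -60], "roll": 0, "gripper": 0.8},
  {"slide": [0, 0, -95], "roll": 0.06, "gripper": 0.8},
  {"slide": [1, -25, -105], "roll": 0.18, "gripper": 1},
  {"slide": [2, -60, -105], "roll": 0.3, "gripper": 1},
  {"slide": [4, -98, -105], "roll": 0.42, "gripper": 1},
  {"slide": [6, -136, -105], "roll": 0.54, "gripper": 1},
  {"slide": [8, -174, -105], "roll": 0.66, "gripper": 1},
  {"slide": [10, -212, -105], "roll": 0.78, "gripper": 1},
  {"slide": [10, -250, -105], "roll": 0.9, "gripper": 1},
])

```text
clock: 14.62
position: [0.4826, 0.0153, 0.1864]
ee_rot: [1.175, 2.913, 0.002]
force: [0.4, 2.0, -0.5]
width: 1.0
```

```bash
python3 -c "
from h import *
go((497,-111,130,5.5))"
```

```text
at [482.6  15.3 186.4] head 46.1 w 1.0 F [ 0.38  2.02 -0.46] t 14.62
[-98.0, -81.0, 56.0] roll 0.708
```

Call:
jog_arm([
  {"slide": [-25, -21, 10], "roll": 0.12, "gripper": 1},
  {"slide": [-51, -42, 20], "roll": 0.24, "gripper": 1},
  {"slide": [-75, -62, 30], "roll": 0.36, "gripper": 1},
  {"slide": [-92, -75, 40], "roll": 0.48, "gripper": 1},
  {"slide": [-98, -81, 45], "roll": 0.6, "gripper": 1},
  {"slide": [-98, -81, 46], "roll": 0.7, "gripper": 1},
  {"slide": [-98, -81, 46], "roll": 0.708, "gripper": 1},
  {"slide": [-98, -81, 46], "roll": 0.708, "gripper": 1},
  {"slide": [-98, -81, 46], "roll": 0.708, "gripper": 1},
  {"slide": [-98, -81, 46], "roll": 0.708, "gripper": 1},
])

```text
clock: 15.45
position: [0.4984, -0.1086, 0.1397]
ee_rot: [2.101, 2.335, 0.001]
force: [-0.4, -0.3, -0.8]
width: 1.002
```

```bash
python3 - <<'E'
from h import *
go((497,-111,41,5.5))
f,D,K,C=cam('top');cv2.imwrite('pics/t4.png',cv2.resize(f[140:260,130:330],None,fx=3,fy=3))
f,D,K,C=cam('wrist');
P=pts(D,K,C)
for n,(x,y) in dict(t0=(.497,-.111),t1=(.506,-.206)).items():
    m=((P[...,2]>.086)&(P[...,2]<.1)&(abs(P[...,0]-x)<.045)&(abs(P[...,1]-y)<.045));X=P[m]
    if len(X)>50:print(n,len(X),X.min(0),X.max(0),cv2.minEnclosingCircle((X[:,:2]*1000).astype(np.float32)))
    u,v=proj(K,C,np.array((x,y,.094)));cv2.drawMarker(f,(int(u),int(v)),(255,0,0),0,12,1)
cv2.imwrite('pics/w4.png',f)
E
```

```text
at [ 498.4 -108.6  139.7] head 6.0 w 1.002 F [-0.36 -0.32 -0.78] t 15.45
[-2.0, -2.0, 99.0] roll 0.009
t0 5062 [ 0.46990405 -0.14037941  0.08605527] [ 0.526706   -0.08274675  0.09537671] ((497.9466857910156, -111.51605987548828), 29.03363800048828)
t1 1641 [ 0.47908187 -0.20688261  0.08605388] [ 0.53447355 -0.17673456  0.09547   ] ((506.7777099609375, -200.23837280273438), 28.078514099121094)
```

View pics/t4.png

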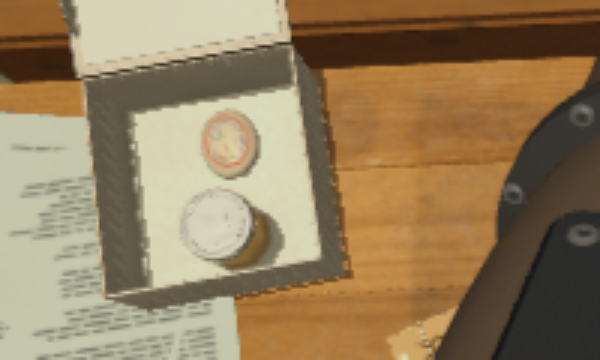

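View pics/w4.png

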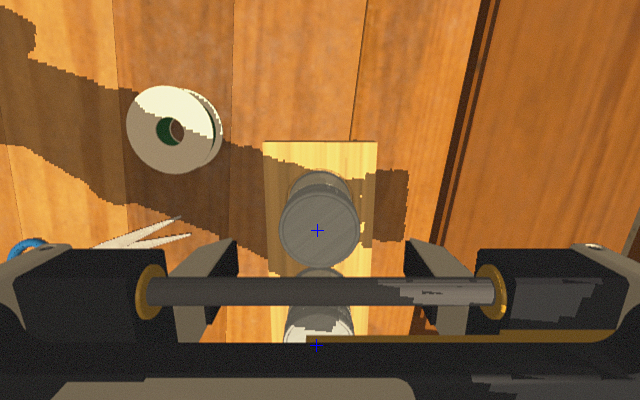

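The box holds the stone at (230,144) and the jar, upright, at (217,225). The left tin sits at (318,230) in the wrist view, on the predicted mark. I'll grip it now.

Call:
jog_arm([
  {"slide": [-2, 0, 10], "roll": 0.009, "gripper": 1},
  {"slide": [-3, -1, 30], "roll": 0.009, "gripper": 1},
  {"slide": [-3, -1, 60], "roll": 0.009, "gripper": 1},
  {"slide": [-3, -1, 85], "roll": 0.009, "gripper": 1},
  {"slide": [-3, -1, 98], "roll": 0.009, "gripper": 1},
  {"slide": [-3, -1, 98], "roll": 0.009, "gripper": 1},
  {"slide": [-3, -1, 98], "roll": 0.009, "gripper": 0.4},
  {"slide": [-3, -1, 98], "roll": 0.009, "gripper": 0.4},
  {"slide": [-3, -1, 98], "roll": 0.009, "gripper": 0.4},
  {"slide": [-3, -1, 98], "roll": 0.009, "gripper": 0.4},
], newtons=25)

```text
clock: 16.38
position: [0.4982, -0.1124, 0.0422]
ee_rot: [2.115, 2.321, 0.002]
force: [0.6, -0.6, 0.4]
width: 0.761
```

Call:
jog_arm([
  {"slide": [0, 0, 0], "roll": 0, "gripper": 0.4},
  {"slide": [0, 0, 0], "roll": 0, "gripper": 0.4},
  {"slide": [0, 0, 0], "roll": 0, "gripper": 0.4},
  {"slide": [0, 0, 0], "roll": 0, "gripper": 0.4},
  {"slide": [0, 0, -5], "roll": 0, "gripper": 0.4},
  {"slide": [0, 0, -15], "roll": 0, "gripper": 0.4},
  {"slide": [0, 0, -27], "roll": 0, "gripper": 0.4},
  {"slide": [0, 0, -36], "roll": 0, "gripper": 0.4},
  {"slide": [0, 0, -40], "roll": 0, "gripper": 0.4},
  {"slide": [0, 0, -40], "roll": 0, "gripper": 0.4},
])

```text
clock: 17.22
position: [0.4982, -0.1124, 0.0824]
ee_rot: [2.115, 2.321, 0.002]
force: [0.0, -0.0, -2.0]
width: 0.628
```

Call:
jog_arm([
  {"slide": [0, 0, 0], "roll": 0, "gripper": 0.4},
  {"slide": [0, 0, 0], "roll": 0, "gripper": 0.4},
  {"slide": [0, 0, 0], "roll": 0, "gripper": 0.4},
  {"slide": [0, 0, 0], "roll": 0, "gripper": 0.4},
  {"slide": [0, 0, 0], "roll": 0, "gripper": 0.4},
  {"slide": [0, 0, 0], "roll": 0, "gripper": 0.4},
  {"slide": [0, 0, 0], "roll": 0, "gripper": 0.4},
  {"slide": [0, 0, 0], "roll": 0, "gripper": 0.4},
  {"slide": [0, 0, 0], "roll": 0, "gripper": 0.4},
  {"slide": [0, 0, 0], "roll": 0, "gripper": 0.4},
])

```text
clock: 18.05
position: [0.4974, -0.1124, 0.0812]
ee_rot: [-2.116, -2.322, -0.0]
force: [-0.3, -0.3, -1.0]
width: 0.626
```

```bash
python3 - <<'E'
from h import *
for i in range(5):
    s=arm.observe();print(np.round(s['force'],2),np.round(s['joint_efforts'],3)[[1,3]]); f,D,K,C=cam('wrist')
cv2.imwrite('pics/w5.png',f);go((497,-111,41,5.5))
E
```

```text
[-0.33 -0.27 -0.99] [-54.658 -21.799]
[ 0.02 -0.23 -0.59] [-54.664 -21.801]
[ 0.28 -0.49  0.28] [-54.669 -21.803]
[ 0.35 -0.03 -0.4 ] [-54.674 -21.804]
[-1.2  -0.17 -0.76] [-54.677 -21.804]
at [ 497.5 -112.3   81.3] head 5.3 w 0.625 F [-1.26 -0.1  -1.52] t 18.3
[1.0, -0.0, 40.0] roll -0.003
```

View pics/w5.png

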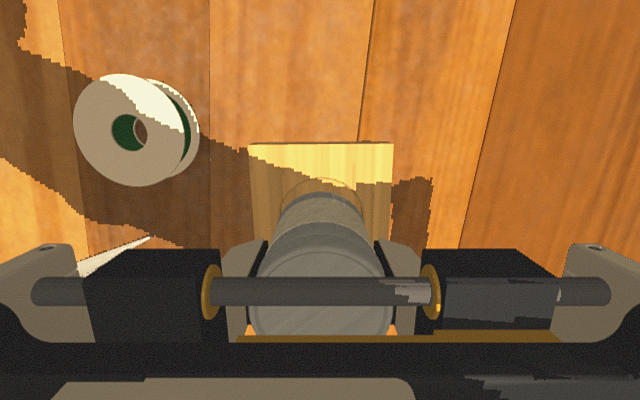

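The left tin is clear of its recess and feels light: mean Fz is about -0.7 N. I'll set it back.

Call:
jog_arm([
  {"slide": [0, 0, 5], "roll": 0, "gripper": 0.4},
  {"slide": [0, 0, 14], "roll": 0, "gripper": 0.4},
  {"slide": [0, 0, 24], "roll": 0, "gripper": 0.4},
  {"slide": [0, 0, 31], "roll": 0, "gripper": 0.4},
  {"slide": [0, 0, 35], "roll": 0, "gripper": 0.4},
  {"slide": [0, 0, 37], "roll": 0, "gripper": 0.4},
  {"slide": [0, 0, 38.5], "roll": 0, "gripper": 0.4},
  {"slide": [0, 0, 39.5], "roll": 0, "gripper": 0.4},
  {"slide": [0, 0, 39.5], "roll": 0, "gripper": 0.4},
  {"slide": [0, 0, 39.5], "roll": 0, "gripper": 0.4},
])

```text
clock: 19.13
position: [0.4977, -0.1124, 0.042]
ee_rot: [2.116, 2.322, 0.001]
force: [-0.4, -0.3, -2.2]
width: 0.627
```

```bash
python3 -c "
from h import *
go((506.7,-206.3,140,5.5))"
```

```text
at [ 497.7 -112.4   42. ] head 5.3 w 0.627 F [-0.41 -0.3  -2.16] t 19.13
[-94.0, 0.0, -98.0] roll -0.003
```

Call:
jog_arm([
  {"slide": [0, 0, 0.3], "roll": 0, "gripper": 0.4},
  {"slide": [0, 0, 0.3], "roll": 0, "gripper": 1},
  {"slide": [0, 0, 0.3], "roll": 0, "gripper": 1},
  {"slide": [0, 0, 0.3], "roll": 0, "gripper": 1},
  {"slide": [0, 0, 0.3], "roll": 0, "gripper": 1},
  {"slide": [0, 0, 0.3], "roll": 0, "gripper": 1},
  {"slide": [0, 0, -15], "roll": 0, "gripper": 1},
  {"slide": [0, 0, -40], "roll": 0, "gripper": 1},
  {"slide": [0, 0, -70], "roll": 0, "gripper": 1},
  {"slide": [0, 0, -95], "roll": 0, "gripper": 1},
])

```text
clock: 19.97
position: [0.4972, -0.1126, 0.1381]
ee_rot: [-2.116, -2.322, 0.001]
force: [0.9, 0.2, -0.1]
width: 1.006
```

Call:
jog_arm([
  {"slide": [-10, 0, -3], "roll": 0, "gripper": 1},
  {"slide": [-35, 0, -3], "roll": 0, "gripper": 1},
  {"slide": [-65, 0, -3], "roll": 0, "gripper": 1},
  {"slide": [-85, 0, -3], "roll": 0, "gripper": 1},
  {"slide": [-94, 0, 0], "roll": 0, "gripper": 1},
  {"slide": [-94, 0, 15], "roll": 0, "gripper": 1},
  {"slide": [-94, 0, 40], "roll": 0, "gripper": 1},
  {"slide": [-94, 0, 65], "roll": 0, "gripper": 1},
  {"slide": [-94, 0, 85], "roll": 0, "gripper": 1},
  {"slide": [-94, 0, 95], "roll": 0, "gripper": 1},
])

```text
clock: 20.8
position: [0.5046, -0.2047, 0.0389]
ee_rot: [-2.113, -2.32, 0.002]
force: [0.8, -0.2, 0.4]
width: 0.999
```

```bash
python3 -c "
from h import *
go((506.7,-206.3,42,5.5))
f,D,K,C=cam('wrist');cv2.imwrite('pics/w6.png',f);f,D,K,C=cam('scene');cv2.imwrite('pics/s6.png',cv2.resize(f[150:340,300:500],None,fx=3,fy=3))"
```

```text
at [ 504.6 -204.7   38.9] head 5.3 w 0.999 F [ 0.82 -0.25  0.44] t 20.8
[-2.0, 2.0, -3.0] roll -0.003
```

View pics/s6.png

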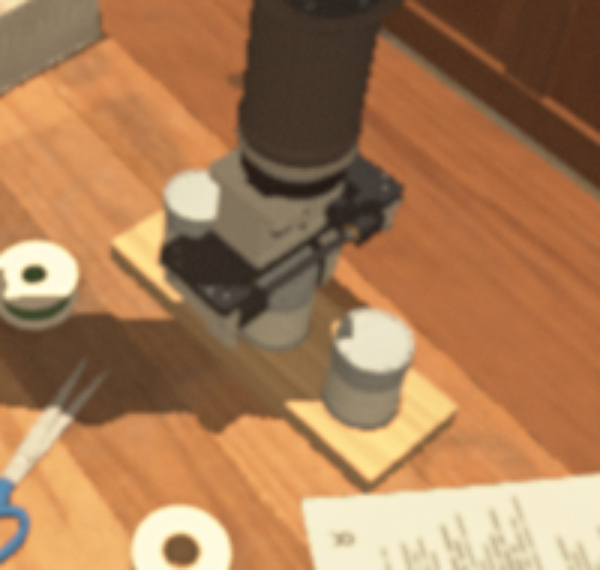

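The left tin is standing again at (193,205), and the gripper straddles the middle one.

Call:
jog_arm([
  {"slide": [-1, 1, -1], "roll": 0, "gripper": 1},
  {"slide": [-1, 2, -2], "roll": 0, "gripper": 1},
  {"slide": [-1, 2, -2], "roll": 0, "gripper": 0.4},
  {"slide": [-1, 2, -2], "roll": 0, "gripper": 0.4},
  {"slide": [-1, 2, -2], "roll": 0, "gripper": 0.4},
  {"slide": [-1, 2, -2], "roll": 0, "gripper": 0.4},
  {"slide": [-1, 2, -2], "roll": 0, "gripper": 0.4},
  {"slide": [-1, 2, -2], "roll": 0, "gripper": 0.4},
  {"slide": [-1, 2, -2], "roll": 0, "gripper": 0.4},
  {"slide": [-1, 2, -2], "roll": 0, "gripper": 0.4},
])

```text
clock: 21.73
position: [0.508, -0.2067, 0.0438]
ee_rot: [-2.116, -2.322, 0.0]
force: [-3.0, -0.1, 4.3]
width: 0.628
```

```bash
python3 -c "
from h import *
go((506.7,-206.3,42,5.5))"
```

```text
at [ 508.  -206.7   43.8] head 5.3 w 0.628 F [-2.97 -0.11  4.29] t 21.73
[1.0, -1.0, 2.0] roll -0.003
```

Call:
jog_arm([
  {"slide": [0, 0, 0], "roll": 0, "gripper": 0.4},
  {"slide": [0, 0, -5], "roll": 0, "gripper": 0.4},
  {"slide": [0, 0, -15], "roll": 0, "gripper": 0.4},
  {"slide": [0, 0, -27], "roll": 0, "gripper": 0.4},
  {"slide": [0, 0, -36], "roll": 0, "gripper": 0.4},
  {"slide": [0, 0, -40], "roll": 0, "gripper": 0.4},
  {"slide": [0, 0, -40], "roll": 0, "gripper": 0.4},
  {"slide": [0, 0, -40], "roll": 0, "gripper": 0.4},
  {"slide": [0, 0, -40], "roll": 0, "gripper": 0.4},
  {"slide": [0, 0, -40], "roll": 0, "gripper": 0.4},
])

```text
clock: 22.57
position: [0.5079, -0.2065, 0.0833]
ee_rot: [-2.115, -2.322, 0.001]
force: [0.2, 0.1, -4.2]
width: 0.628
```

```bash
python3 - <<'E'
from h import *
F=[]
for i in range(12):
    s=arm.observe();F.append(s['force'][2]);arm.get_image('top')
print(np.round(F,2),np.mean(F));go((506,-206,42,5.5))
E
```

```text
[-4.19 -3.28 -3.39 -2.64 -3.08 -3.43 -4.36 -3.85 -3.58 -3.14 -3.82 -2.53] -3.441002089387078
at [ 508.2 -206.8   83.7] head 5.3 w 0.626 F [ 0.77 -0.39 -3.18] t 23.17
[1.0, -2.0, 42.0] roll -0.003
```

The middle tin weighs about 3.4 N, so it is the paperweight. You asked for every tin to be lifted, so I'll set it back and weigh the right one.

Call:
jog_arm([
  {"slide": [0, 0, 5], "roll": 0, "gripper": 0.4},
  {"slide": [0, 0, 14], "roll": 0, "gripper": 0.4},
  {"slide": [0, 0, 24], "roll": 0, "gripper": 0.4},
  {"slide": [0, 0, 31], "roll": 0, "gripper": 0.4},
  {"slide": [0, 0, 35], "roll": 0, "gripper": 0.4},
  {"slide": [0, 0, 37], "roll": 0, "gripper": 0.4},
  {"slide": [0, 0, 38.5], "roll": 0, "gripper": 0.4},
  {"slide": [0, 0, 39.5], "roll": 0, "gripper": 0.4},
  {"slide": [0, 0, 39.5], "roll": 0, "gripper": 0.4},
  {"slide": [0, 0, 39.5], "roll": 0, "gripper": 0.4},
])

```text
clock: 24.0
position: [0.5084, -0.2068, 0.0445]
ee_rot: [2.116, 2.322, 0.0]
force: [0.2, -0.3, -4.7]
width: 0.628
```

Call:
jog_arm([
  {"slide": [0, 0, 0.3], "roll": 0, "gripper": 0.4},
  {"slide": [0, 0, 0.3], "roll": 0, "gripper": 1},
  {"slide": [0, 0, 0.3], "roll": 0, "gripper": 1},
  {"slide": [0, 0, 0.3], "roll": 0, "gripper": 1},
  {"slide": [0, 0, 0.3], "roll": 0, "gripper": 1},
  {"slide": [0, 0, 0.3], "roll": 0, "gripper": 1},
  {"slide": [0, 0, -15], "roll": 0, "gripper": 1},
  {"slide": [0, 0, -40], "roll": 0, "gripper": 1},
  {"slide": [0, 0, -70], "roll": 0, "gripper": 1},
  {"slide": [0, 0, -95], "roll": 0, "gripper": 1},
])

```text
clock: 24.83
position: [0.5081, -0.207, 0.1407]
ee_rot: [2.116, 2.322, -0.0]
force: [0.5, -0.5, -0.6]
width: 1.0
```

```bash
python3 -c "
from h import *
go((516,-300.3,42,5.5))"
```

```text
at [ 508.1 -207.   140.7] head 5.3 w 1.0 F [ 0.45 -0.55 -0.6 ] t 24.83
[-94.0, -1.0, 99.0] roll -0.003
```

Call:
jog_arm([
  {"slide": [-10, 0, 0], "roll": 0, "gripper": 1},
  {"slide": [-35, 0, 0], "roll": 0, "gripper": 1},
  {"slide": [-65, 0, 0], "roll": 0, "gripper": 1},
  {"slide": [-85, 0, 0], "roll": 0, "gripper": 1},
  {"slide": [-94, -1, 0], "roll": 0, "gripper": 1},
  {"slide": [-94, -1, 15], "roll": 0, "gripper": 1},
  {"slide": [-94, -1, 40], "roll": 0, "gripper": 1},
  {"slide": [-94, -1, 65], "roll": 0, "gripper": 1},
  {"slide": [-94, -1, 85], "roll": 0, "gripper": 1},
  {"slide": [-94, -1, 97], "roll": 0, "gripper": 1},
])

```text
clock: 25.67
position: [0.5147, -0.2991, 0.0396]
ee_rot: [-2.113, -2.32, 0.001]
force: [-0.1, -0.1, 0.5]
width: 0.999
```

Call:
jog_arm([
  {"slide": [0, 0, 0], "roll": 0, "gripper": 1},
  {"slide": [0, 0, 0], "roll": 0, "gripper": 1},
  {"slide": [0, 0, 0], "roll": 0, "gripper": 0.4},
  {"slide": [0, 0, 0], "roll": 0, "gripper": 0.4},
  {"slide": [0, 0, 0], "roll": 0, "gripper": 0.4},
  {"slide": [0, 0, 0], "roll": 0, "gripper": 0.4},
  {"slide": [0, 0, 0], "roll": 0, "gripper": 0.4},
  {"slide": [0, 0, 0], "roll": 0, "gripper": 0.4},
  {"slide": [0, 0, 0], "roll": 0, "gripper": 0.4},
  {"slide": [0, 0, 0], "roll": 0, "gripper": 0.4},
])

```text
clock: 26.5
position: [0.5163, -0.3005, 0.0426]
ee_rot: [2.115, 2.322, 0.001]
force: [-0.6, 1.6, 4.6]
width: 0.627
```

Call:
jog_arm([
  {"slide": [0, 0, 0], "roll": 0, "gripper": 0.4},
  {"slide": [0, 0, -5], "roll": 0, "gripper": 0.4},
  {"slide": [0, 0, -15], "roll": 0, "gripper": 0.4},
  {"slide": [0, 0, -27], "roll": 0, "gripper": 0.4},
  {"slide": [0, 0, -36], "roll": 0, "gripper": 0.4},
  {"slide": [0, 0, -40], "roll": 0, "gripper": 0.4},
  {"slide": [0, 0, -40], "roll": 0, "gripper": 0.4},
  {"slide": [0, 0, -40], "roll": 0, "gripper": 0.4},
  {"slide": [0, 0, -40], "roll": 0, "gripper": 0.4},
  {"slide": [0, 0, -40], "roll": 0, "gripper": 0.4},
])

```text
clock: 27.33
position: [0.5156, -0.3002, 0.0817]
ee_rot: [-2.115, -2.322, 0.0]
force: [-0.4, -0.4, -1.4]
width: 0.628
```

```bash
python3 - <<'E'
from h import *
F=[]
for i in range(12):
    s=arm.observe();F.append(s['force'][2]);f,D,K,C=cam('scene')
print(np.round(F,2),np.mean(F));go((516,-300,42,5.5))
cv2.imwrite('pics/s7.png',cv2.resize(f[150:340,300:500],None,fx=3,fy=3))
E
```

```text
[-1.43 -1.68 -2.39 -0.9  -1.74 -1.66 -2.83 -1.22 -1.66 -2.08 -1.59 -1.56] -1.7282391734698017
at [ 516.  -300.4   82.2] head 5.3 w 0.627 F [-0.19 -0.5  -1.83] t 27.93
[0.0, 0.0, 40.0] roll -0.003
```

View pics/s7.png

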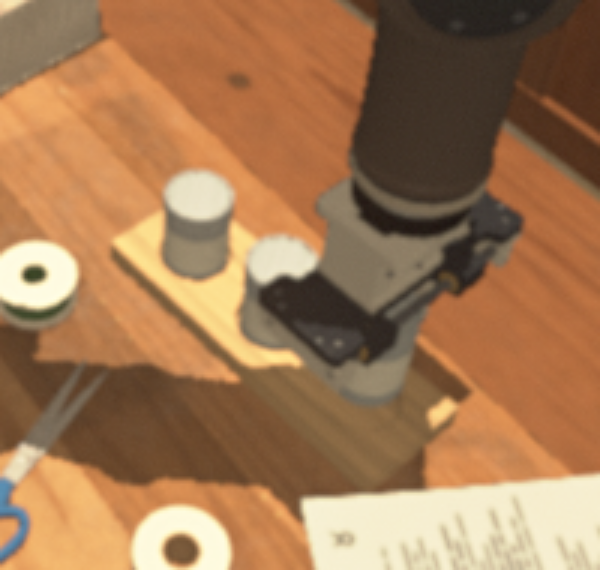

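The right tin weighs 1.7 N (candle). The left and middle tins stand seated at (198,220) and (280,290). I'll set the right one back and return to the middle.

Call:
jog_arm([
  {"slide": [0, 0, 5], "roll": 0, "gripper": 0.4},
  {"slide": [0, 0, 14], "roll": 0, "gripper": 0.4},
  {"slide": [0, 0, 24], "roll": 0, "gripper": 0.4},
  {"slide": [0, 0, 31], "roll": 0, "gripper": 0.4},
  {"slide": [0, 0, 35], "roll": 0, "gripper": 0.4},
  {"slide": [0, 0, 37], "roll": 0, "gripper": 0.4},
  {"slide": [0, 0, 38.5], "roll": 0, "gripper": 0.4},
  {"slide": [0, 0, 39.5], "roll": 0, "gripper": 0.4},
  {"slide": [0, 0, 39.5], "roll": 0, "gripper": 0.4},
  {"slide": [0, 0, 39.5], "roll": 0, "gripper": 0.4},
])

```text
clock: 28.77
position: [0.5161, -0.3006, 0.043]
ee_rot: [2.116, 2.322, 0.0]
force: [0.4, -0.3, -1.5]
width: 0.63
```

Call:
jog_arm([
  {"slide": [0, 0, 0.3], "roll": 0, "gripper": 0.4},
  {"slide": [0, 0, 0.3], "roll": 0, "gripper": 1},
  {"slide": [0, 0, 0.3], "roll": 0, "gripper": 1},
  {"slide": [0, 0, 0.3], "roll": 0, "gripper": 1},
  {"slide": [0, 0, 0.3], "roll": 0, "gripper": 1},
  {"slide": [0, 0, 0.3], "roll": 0, "gripper": 1},
  {"slide": [0, 0, -15], "roll": 0, "gripper": 1},
  {"slide": [0, 0, -40], "roll": 0, "gripper": 1},
  {"slide": [0, 0, -70], "roll": 0, "gripper": 1},
  {"slide": [0, 0, -95], "roll": 0, "gripper": 1},
])

```text
clock: 29.6
position: [0.5158, -0.3006, 0.1392]
ee_rot: [2.116, 2.322, -0.0]
force: [0.8, -0.4, 0.2]
width: 0.998
```

```bash
python3 -c "
from h import *
go((508,-206.8,42,5.5))"
```

```text
at [ 515.8 -300.6  139.2] head 5.3 w 0.998 F [ 0.84 -0.4   0.25] t 29.6
[94.0, 1.0, 97.0] roll -0.003
```

Call:
jog_arm([
  {"slide": [10, 0, 0], "roll": 0, "gripper": 1},
  {"slide": [35, 0, 0], "roll": 0, "gripper": 1},
  {"slide": [65, 0, 0], "roll": 0, "gripper": 1},
  {"slide": [85, 1, 0], "roll": 0, "gripper": 1},
  {"slide": [94, 1, 0], "roll": 0, "gripper": 1},
  {"slide": [94, 1, 15], "roll": 0, "gripper": 1},
  {"slide": [94, 1, 40], "roll": 0, "gripper": 1},
  {"slide": [94, 1, 65], "roll": 0, "gripper": 1},
  {"slide": [94, 1, 85], "roll": 0, "gripper": 1},
  {"slide": [94, 1, 96], "roll": 0, "gripper": 1},
])

```text
clock: 30.43
position: [0.507, -0.2069, 0.0395]
ee_rot: [-2.115, -2.32, 0.002]
force: [-1.3, 0.3, 0.5]
width: 0.997
```

Call:
jog_arm([
  {"slide": [0, 0, 0], "roll": 0, "gripper": 1},
  {"slide": [0, 0, 0], "roll": 0, "gripper": 1},
  {"slide": [0, 0, 0], "roll": 0, "gripper": 0.4},
  {"slide": [0, 0, 0], "roll": 0, "gripper": 0.4},
  {"slide": [0, 0, 0], "roll": 0, "gripper": 0.4},
  {"slide": [0, 0, 0], "roll": 0, "gripper": 0.4},
  {"slide": [0, 0, 0], "roll": 0, "gripper": 0.4},
  {"slide": [0, 0, 0], "roll": 0, "gripper": 0.4},
  {"slide": [0, 0, 0], "roll": 0, "gripper": 0.4},
  {"slide": [0, 0, 0], "roll": 0, "gripper": 0.4},
], newtons=30)

```text
clock: 31.27
position: [0.5085, -0.2068, 0.0421]
ee_rot: [2.115, 2.322, 0.001]
force: [-1.0, 1.0, 5.3]
width: 0.632
```

```bash
python3 -c "
from h import *
go((508,-206.8,42,5.5))"
```

```text
at [ 508.5 -206.8   42.1] head 5.3 w 0.632 F [-0.99  1.05  5.28] t 31.27
[-0.0, -0.0, 0.0] roll -0.003
```

Call:
jog_arm([
  {"slide": [0, 0, 0], "roll": 0, "gripper": 0.4},
  {"slide": [0, 0, -5], "roll": 0, "gripper": 0.4},
  {"slide": [0, 0, -15], "roll": 0, "gripper": 0.4},
  {"slide": [0, 0, -30], "roll": 0, "gripper": 0.4},
  {"slide": [0, 0, -50], "roll": 0, "gripper": 0.4},
  {"slide": [0, 0, -80], "roll": 0, "gripper": 0.4},
  {"slide": [0, 0, -110], "roll": 0, "gripper": 0.4},
  {"slide": [0, 0, -140], "roll": 0, "gripper": 0.4},
  {"slide": [0, 0, -165], "roll": 0, "gripper": 0.4},
  {"slide": [0, 0, -180], "roll": 0, "gripper": 0.4},
])

```text
clock: 32.1
position: [0.5085, -0.2074, 0.2251]
ee_rot: [2.115, 2.319, 0.002]
force: [1.1, -0.3, -3.3]
width: 0.634
```

```bash
python3 -c "
from h import *
go((502,273,225,5.5),(502,273,225,50))"
```

```text
at [ 508.5 -207.4  225.1] head 5.3 w 0.634 F [ 1.08 -0.26 -3.26] t 32.1
[479.0, 38.0, -0.0] roll -0.004
[479.0, 38.0, -0.0] roll -0.781
```

Call:
jog_arm([
  {"slide": [12, 1, 0], "roll": 0, "gripper": 0.4},
  {"slide": [35, 3, 0], "roll": 0, "gripper": 0.4},
  {"slide": [65, 5, 0], "roll": 0, "gripper": 0.4},
  {"slide": [98, 8, 0], "roll": 0, "gripper": 0.4},
  {"slide": [131, 10, 0], "roll": 0, "gripper": 0.4},
  {"slide": [164, 13, 0], "roll": 0, "gripper": 0.4},
  {"slide": [197, 16, 0], "roll": 0, "gripper": 0.4},
  {"slide": [230, 18, 0], "roll": 0, "gripper": 0.4},
  {"slide": [263, 21, 0], "roll": 0, "gripper": 0.4},
  {"slide": [296, 23, 0], "roll": 0, "gripper": 0.4},
])

```text
clock: 32.93
position: [0.503, 0.0913, 0.2223]
ee_rot: [2.116, 2.322, -0.0]
force: [1.5, -0.2, -3.1]
width: 0.629
```

Call:
jog_arm([
  {"slide": [33, 3, 0], "roll": 0, "gripper": 0.4},
  {"slide": [66, 5, 0], "roll": 0, "gripper": 0.4},
  {"slide": [99, 8, 0], "roll": 0, "gripper": 0.4},
  {"slide": [130, 10, 0], "roll": 0, "gripper": 0.4},
  {"slide": [155, 13, 0], "roll": 0, "gripper": 0.4},
  {"slide": [172, 14, 0], "roll": 0, "gripper": 0.4},
  {"slide": [181, 15, 0], "roll": 0, "gripper": 0.4},
  {"slide": [183, 15, 0], "roll": 0, "gripper": 0.4},
  {"slide": [183, 15, 0], "roll": 0, "gripper": 0.4},
  {"slide": [183, 15, 0], "roll": 0, "gripper": 0.4},
])

```text
clock: 33.77
position: [0.5019, 0.2718, 0.2219]
ee_rot: [2.118, 2.32, -0.001]
force: [0.3, -0.4, -2.7]
width: 0.631
```

```bash
python3 - <<'E'
from h import *
go((502,273,225,5.5))
f,D,K,C=cam('scene');cv2.imwrite('pics/s8.png',cv2.resize(f[60:340,180:480],None,fx=2.1,fy=2.1))
f,D,K,C=cam('wrist');cv2.imwrite('pics/w8.png',f)
f,D,K,C=cam('top');cv2.imwrite('pics/t8.png',f)
P=pts(D,K,C)
for n,(x,y) in dict(t0=(.498,-.111),t2=(.516,-.300)).items():
    X=P[(P[...,2]>.086)&(P[...,2]<.11)&(abs(P[...,0]-x)<.045)&(abs(P[...,1]-y)<.045)];print(n,len(X),X[:,2].mean() if len(X) else 0,cv2.minEnclosingCircle((X[:,:2]*1000).astype(np.float32)) if len(X) else 0)
E
```

```text
at [501.9 271.8 221.9] head 5.2 w 0.631 F [ 0.27 -0.4  -2.65] t 33.77
[1.0, 0.0, -3.0] roll -0.005
t0 435 0.09204039324185338 ((496.6070861816406, -111.8488998413086), 29.091886520385742)
t2 434 0.09184535029179174 ((514.9638061523438, -300.3808898925781), 29.250675201416016)
```

View pics/s8.png

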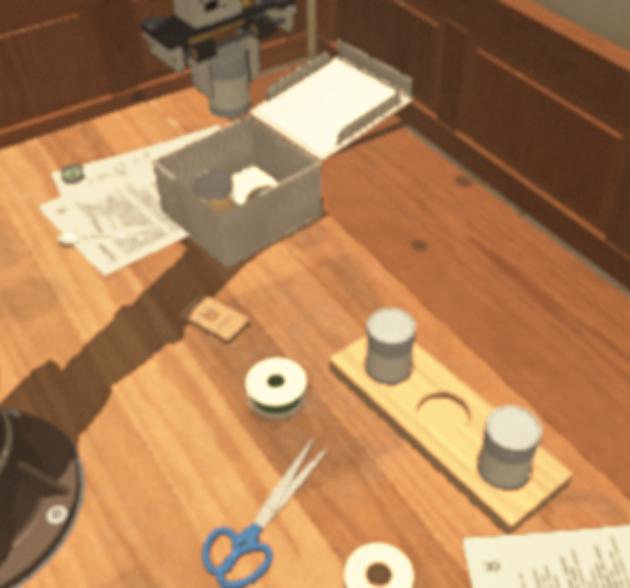

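View pics/t8.png

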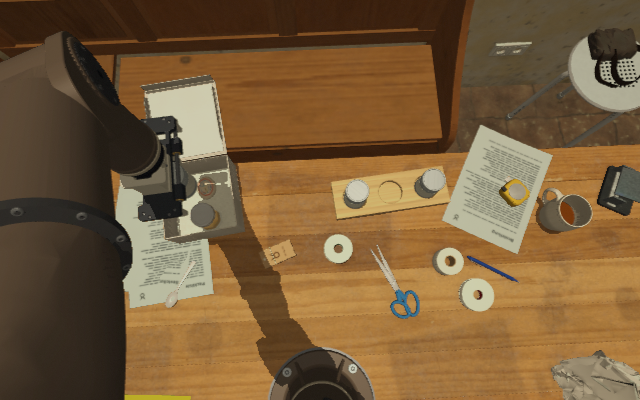

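View pics/w8.png

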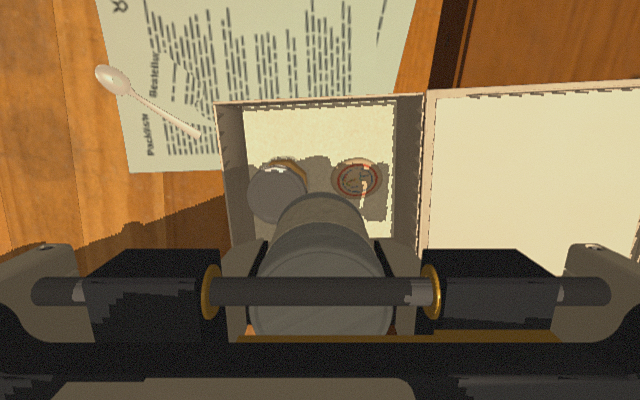

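The scene view shows the heavy tin upright over the box at (230,80). The outer tins are seated at (390,345) and (510,447), and the middle recess is empty. In the wrist view the jar (277,193) and stone (357,178) are in the box. Tags and ribbon haven't moved, so I'm handing in.

```bash
python3 -c "
from h import *
go((502,273,225,5.5));print(arm.sign_off())"
```

```text
at [502.  272.1 221.9] head 5.2 w 0.627 F [-0.21  0.2  -2.81] t 33.92
[1.0, 0.0, -3.0] roll -0.005
the job is handed in; nothing more can be done
None
```

The job is done and handed in at about 34 s: the stone and jar are in the box, and the gripper is holding the paperweight tin over it.

- **Box:** the stone was released about 3 cm above the floor, because the gripper body is too wide to go below the rim, and it lies flat. The jar was set down upright. The touchdown reading was about 17 N, from a 1.5 mm overshoot, which I eased off before letting go.
- **Weighing, left to right:**
  - Left: about 0.7 N (packing). This comes from only a few noisy readings and is a little under its nominal 1 N.
  - Middle: about 3.4 N (the paperweight).
  - Right: about 1.7 N (candle).
- **Tins set back:** all three went back into their own recesses, and then I picked the middle one up again.
- **Last checks:**
  - The held tin is upright over the centre of the box, its base about 92 mm above the rim. That height is worked out from the grip height, not measured.
  - The gripper still reads 2.7–2.8 N with it, lower than when I weighed it; the force readings vary by about 1 N.
  - The left and right tins sit within about 1.5 mm of where they started, at the right height.
  - The tags and ribbon look unmoved.

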